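# Put away returned spare parts

### The arm

A 6-joint arm with a two-finger parallel gripper is mounted at the origin on the work surface. World frame = base frame: x ahead of the robot, y to its left, z up, the work surface at z = 0. Lengths are in m, angles in rad, forces in N, time in s.
With the tool pointing down it reaches from about 0.2 to 0.875 m from the base axis. Payload 3.4 kg.
Tool frame: the origin (TCP) lies on the centre line of the jaws, within the pads' length; the fingertips stand 22 mm ahead of it and the grasp point (between the pads) lies 3 mm ahead of it; z points along the fingers, y is the line along which they close (so a half turn about z gives the same grasp; the last joint's range is limited). The gripper opens to 94 mm and grips with 3 to 60 N. Pads are 16 mm wide; open, the fingers measure 119 mm over their backs; the gripper's body (75 mm by 177 mm) begins 78 mm behind the grasp point.
Start: joints at [1.179, 0.276, 1.505, -0, 1.361, -0.121], TCP at [0.154, 0.554, 0.227] pointing down, gripper open.
Joint ranges: [-2.89, 2.89], [-0.75, 2.08], [0.22, 2.7], [-1.18, 4.32], [0.11, 2.71], [-2.7, 2.7]. Speed limits (rad/s): [2.57, 2.57, 3.14, 3.14, 3.14, 3.14].

### API

Orientations are given as a unit quaternion [x, y, z, w].
In Python, from rig import r, get_image gives the robot as it stands. Calls block until the motion is done:
- r.move_pose(position, orientation): joint-space move of the TCP to a pose.
- r.move_linear(position, frame=None, speed=0.15, guard=None): straight line of the TCP; frame=None keeps the orientation; speed is the mean speed in m/s. With guard (N) it stops when the force on the tool has changed by that much, and returns True; else False.
- r.goto_joints(angles): joint-space move.
- r.ungrasp() and r.close(grip_force=None): open the fingers fully, or close them until they stop; grip_force is the grip in N (None keeps the last).
- r.sleep(seconds).
- r.solve_ik(position, orientation): joint angles nearest the present ones, or None.
- r.sense(): the state.
- get_image(name): name is "scene" or "top" or "wrist"; returns a dict with "frame" (420x560x3 uint8, red, green, blue), "K" (3x3 intrinsics, pixels), "R" (3x3) and "t" (3): a world point X has camera coordinates R X + t. Camera axes: x right, y down, z forward; pixel columns grow to the right and rows downward; lengths in m; the calibration is good to about 2 mm. The wrist camera is an equidistant fisheye: a pixel r from the principal point sees the ray r / f radians off the axis. A picture is of the moment at which its call begins. There is no depth.
A pose or a line that the arm cannot do raises r.Unreachable and nothing moves.
- r.finish_job(): hands the job in; it is judged then, once.
The state is a dict: "clock": time; "q": joint angles; "dq": joint speeds; "joint_torque": joint torques, N m; "ee_pos": TCP position; "ee_rot": TCP orientation; "ft_force": force on the tool from outside, world axes, zero at the start; "ft_torque": the same for the moment, N m; "grip_width": opening from 0.0 (shut) to 1.0 (fully open); "gripper_force": force on a finger pad.
Only numpy, scipy, OpenCV 4.12 (cv2) and the standard library are available. Lean on these libraries where they do the work, as an engineer would, in place of code of your own. Each camera call takes 0.05 s, during which the arm holds its last target. There are 200 camera calls.

### The job

Put the returned spare parts away: lift the lid off the round tub by its knob and lay it down flat on the black rubber mat, then put every cylindrical roller standing about the bench on the floor of the tub and every pillow block bearing on the floor of the open grey case, none on top of another. When all of them are in, press the case's hinged lid down until it snaps shut and put the lid back on the tub so that it sits level and fully home. Leave the other things on the bench where they are.

Things in the scene. Friction and masses are not known exactly. Their poses are not given: they have to be found in the camera images.
- tub: Round open aluminium stock tub, fixed to the bench: outside diameter 192, inside diameter 184, height 100, floor 4 thick (mm). Origin: centre of its underside, z up.
- tub_lid: Loose round aluminium lid, 0.28 kg, on the tub at the start. Origin: centre of its underside, z up. From there upward, on one axis: a plug 168 in diameter (0 to 12 mm), a plate 200 in diameter (12 to 20 mm), a black cylindrical knob 36 in diameter (20 to 65 mm). Seated, the plate lies on the tub's rim, the plug hangs inside and the origin is 88 mm above the tub's.
- mat: Square black rubber mat, 200 x 200 x 4 mm, fixed on the bench; the place to lay the lid down. Origin: centre of its underside.
- case: Open rectangular grey plastic shipping case, fixed to the bench: outside 160 (its x) x 260 (its y) x 70 high, walls and floor 5 thick (mm). Origin: centre of its underside. The hinge of its lid runs along y on the +x top edge, which is the side away from the middle of the bench.
- case_lid (a joint): Hinged lid of the case, rad: 0 is shut flat on the rim, about 1.6 is standing upright as at the start; range 0 to 1.75. Over-centre spring: pushed down it pushes back (3 to 5 N at its free edge) until about 0.35 rad, then snaps shut and stays; let go above that it springs up.
- case_lid_edge (a point): Point on the outer (upper when shut) face of the case lid, mid-length, 20 mm in from its free edge and 140 mm from the hinge. The lid plate is 160 x 260 x 8 mm. z is normal to the outer face, pointing outward; x points towards the hinge.
- case_lid_hinge (a point): Point on the hinge axis of the case lid, mid-length, 70 mm above the bench.
- roller1: Guide roller: plain upright cylinder, dark rubber with steel end discs, 48 in diameter, 60 high (mm), about 0.16 kg; origin at its centre, z along its axis. Belongs in the tub. Two or three are present.
- roller2: Guide roller: plain upright cylinder, dark rubber with steel end discs, 48 in diameter, 60 high (mm), about 0.16 kg; origin at its centre, z along its axis. Belongs in the tub. Two or three are present.
- roller3: Guide roller: plain upright cylinder, dark rubber with steel end discs, 48 in diameter, 60 high (mm), about 0.16 kg; origin at its centre, z along its axis. Belongs in the tub. Two or three are present.
- block1: Pillow block bearing: flat foot 70 (x) x 36 (y) x 12 high with a round housing on it, 44 in diameter, 32 wide along y, its flat ends facing +-y, top 48 above the foot's underside (mm), grey, about 0.2 kg. Origin: centre of the foot's underside, z up. Belongs in the case. Two or three are present.
- block2: Pillow block bearing: flat foot 70 (x) x 36 (y) x 12 high with a round housing on it, 44 in diameter, 32 wide along y, its flat ends facing +-y, top 48 above the foot's underside (mm), grey, about 0.2 kg. Origin: centre of the foot's underside, z up. Belongs in the case. Two or three are present.
- block3: Pillow block bearing: flat foot 70 (x) x 36 (y) x 12 high with a round housing on it, 44 in diameter, 32 wide along y, its flat ends facing +-y, top 48 above the foot's underside (mm), grey, about 0.2 kg. Origin: centre of the foot's underside, z up. Belongs in the case. Two or three are present.
- tape: Bystander: roll of cardboard-coloured tape lying flat, 100 in diameter, 45 high (mm). Origin: centre of its underside.
- scanner: Bystander: black hand scanner with grey head, 150 long (x), 56 wide, 45 high (mm). Origin under its middle.
- carton: Bystander: cardboard carton 90 x 60 x 50 mm. Origin: centre of its underside.
- driver: Bystander: screwdriver lying along its x axis, about 200 mm long.
- small_carton: Bystander: white carton 70 x 50 x 35 mm. Origin: centre of its underside.
Things that resemble listed ones, but are neither listed nor needed, are in the scene too. What is shaped like the tub_lid but brown is not meant.

How it is judged:
By the outcome, as a careful person would: the job done as asked, in the order asked, and still so for the second after the job is handed in, with the robot touching nothing.
Of roller1, roller2, roller3 only 2 to 3 are there at a start; the rules pass over those that are not, and their reading is None.
Of block1, block2, block3 only 2 to 3 are there at a start; the rules pass over those that are not, and their reading is None.
At some moment in a run one of roller1, roller2, roller3, block1, block2, block3 may be knocked a few centimetres aside while the robot is not near it.
Once in a run the grip may slacken for a moment while it holds something.
It also fails if it takes over 210 s, if anything falls off the work surface, if the arm or the gripper's body presses on something with over 40 N, if the wrist force passes 120 N, or if a joint passes its speed limit or range.

## Working session

There is one attempt and no reset: what is moved stays moved. The work goes in short steps, each a Python script; the robot and the scene stay as the last script left them, time stands still between calls to the robot, and variables do not carry over. Pictures are saved under pics/ and viewed, at most 14 in all, crops included, and the job is handed in when it is done.

```bash
mkdir -p pics; ls
python3 - <<'E'
from rig import r, get_image
import cv2, numpy as np
np.set_printoptions(precision=4,suppress=True)
for n in ("scene","top"):
    d=get_image(n); np.savez(f"pics/{n}0.npz",**d)
    cv2.imwrite(f"pics/{n}0.png",cv2.resize(d["frame"][:,:,::-1],(800,600),interpolation=cv2.INTER_CUBIC))
    print(n,d["K"],d["R"],d["t"],-d["R"].T@d["t"])
print(r.sense())
E
```

```text
pics
scene [[492.5194   0.     281.0082]
 [  0.     492.5194 208.4135]
 [  0.       0.       1.    ]] [[-0.235   0.972   0.0088]
 [ 0.5849  0.1486 -0.7973]
 [-0.7763 -0.1822 -0.6035]] [ 0.1508 -0.2307  1.7758] [1.5489 0.2113 0.8864]
top [[473.798    0.     288.1918]
 [  0.     473.798  209.4147]
 [  0.       0.       1.    ]] [[-0.0037 -0.9998 -0.0181]
 [-0.9981  0.0048 -0.0607]
 [ 0.0608  0.0178 -0.998 ]] [-0.0198  0.5022  1.2889] [ 0.4228 -0.0452  1.3164]
{'clock': 0.1, 'q': array([ 1.179 ,  0.2765,  1.5059, -0.    ,  1.3607, -0.121 ]), 'dq': array([ 0.0003, -0.0005, -0.0035, -0.0009, -0.0007, -0.0005]), 'joint_torque': array([  0.0008, -40.5454, -23.7781,   0.0702,   0.0299,  -0.    ]), 'ee_pos': array([0.1537, 0.5536, 0.2267]), 'ee_rot': array([ 0.135 ,  0.9908, -0.0007, -0.0002]), 'ft_force': array([ 0.2314,  0.023 , -0.607 ]), 'ft_torque': array([-0.0373,  0.0217,  0.0119]), 'gripper_force': 0.0, 'grip_width': 1.0013644438905562}
```

View pics/scene0.png

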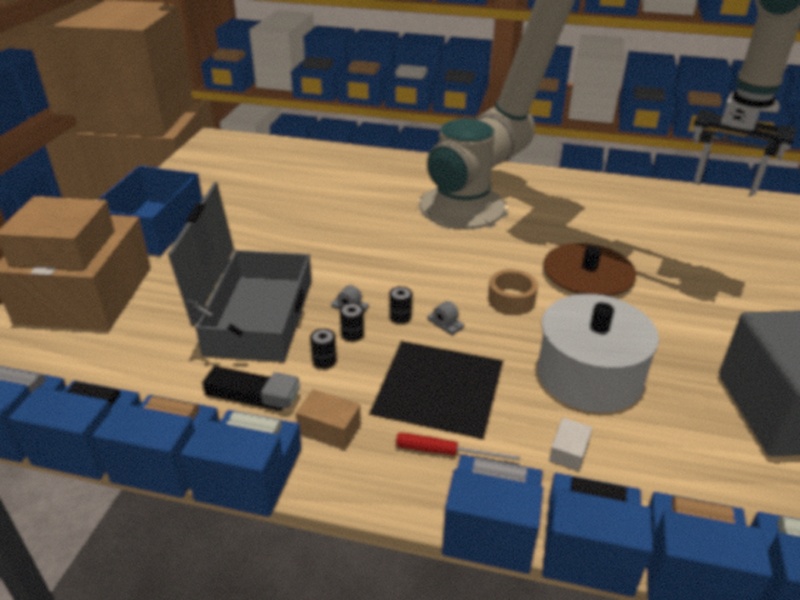

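View pics/top0.png

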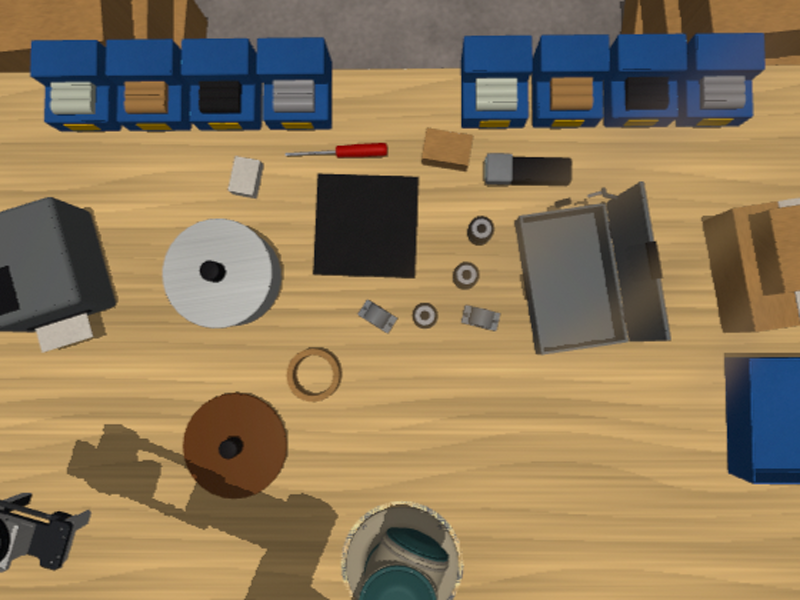

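The top view (800x600) shows these things:
- Aluminium lid on the tub at (221,272), with its knob at (212,271). The brown lookalike lid is at (235,445).
- Mat at (366,225).
- Rollers at (481,229), (466,275) and (425,315).
- Blocks at (377,315) and (481,317).
- Open case at (570,280), with its lid upright at (640,265).

Possible confusions: the brown lid for the tub lid, the tape (314,374) for a roller, and the grey scanner head (498,169) for a block. I choose the aluminium lid and the three dark rollers with steel ends, and will check that in one close crop.

```bash
cat > h.py <<'E'
import numpy as np, cv2
from rig import r, get_image
np.set_printoptions(precision=4,suppress=True)
def ray(d,uv):
    K,R,t=d["K"],d["R"],d["t"]
    v=np.linalg.inv(K)@np.array([uv[0],uv[1],1.]); return -R.T@t, R.T@(v/np.linalg.norm(v))
def rayf(d,uv):            # fisheye (equidistant) wrist camera
    K,R,t=d["K"],d["R"],d["t"]
    p=np.array([(uv[0]-K[0,2])/K[0,0],(uv[1]-K[1,2])/K[1,1]]); th=np.linalg.norm(p)
    v=np.array([0,0,1.]) if th<1e-9 else np.append(np.sin(th)*p/th,np.cos(th))
    return -R.T@t, R.T@v
def plane(o_v,z): o,v=o_v; return o+v*(z-o[2])/v[2]
def tri(rays):
    A=np.zeros((3,3));b=np.zeros(3)
    for o,v in rays: P=np.eye(3)-np.outer(v,v);A+=P;b+=P@o
    X=np.linalg.solve(A,b); return X,max(np.linalg.norm((np.eye(3)-np.outer(v,v))@(X-o)) for o,v in rays)
def blobs(mask,amin=20):
    n,l,s,c=cv2.connectedComponentsWithStats(mask.astype(np.uint8))
    return [(c[i],s[i],l==i) for i in range(1,n) if s[i,4]>=amin]
def load(n): return dict(np.load(f"pics/{n}.npz"))
E
python3 - <<'E'
from h import *
T=load("top0");S=load("scene0")
for nm,d,box in (("top",T,(110,85,480,260)),("scene",S,(110,120,480,320))):
    hsv=cv2.cvtColor(d["frame"],cv2.COLOR_RGB2HSV); s,v=hsv[...,1],hsv[...,2]
    for lab,m in (("light",(s<70)&(v>105)),("dark",(v<60))):
        print(nm,lab)
        M=np.zeros_like(m);M[box[1]:box[3],box[0]:box[2]]=m[box[1]:box[3],box[0]:box[2]]
        for c,st,_ in blobs(M,15): print(c,st)
a=cv2.resize(T["frame"][145:240,240:360],(600,475),interpolation=cv2.INTER_CUBIC)[:300]
b=cv2.resize(S["frame"][185:270,200:340],(600,364),interpolation=cv2.INTER_CUBIC)[:300]
cv2.imwrite("pics/crop1.png",np.vstack([cv2.resize(T["frame"][145:240,240:360],(380,300)),cv2.resize(S["frame"][190:265,205:335],(380,219))])[...,::-1])
E
```

```text
top light
[216.1636 106.7455] [200 105  35   4  55]
[349.3531 116.1815] [341 107  18  19 303]
[170.4667 122.5444] [160 109  22  28 450]
[416.1667 135.5556] [412 134  10   4  18]
[394.6506 146.8916] [364 143  61   9  83]
[381.6507 168.7851] [ 365  150   48   54 1005]
[151.7848 190.9458] [ 114  153   77   77 4428]
[336.7308 159.5577] [331 153  13  14 104]
[326.0893 191.8571] [320 185  14  14 112]
[461.7391 201.1739] [460 195   4  13  23]
[254.6905 215.6429] [251 210   9  13  42]
[296.7949 220.3162] [290 214  14  14 117]
[326.1964 219.6429] [323 214   7  13  56]
[336.6774 221.5081] [329 215  16  15 124]
[404.7827 231.7254] [377 215  63  33 994]
[262.9506 221.    ] [256 216  13  11  81]
[346.3778 224.8889] [342 219   8  13  45]
[272.3774 226.3396] [267 220  11  13  53]
top dark
[221.4545  85.4091] [215  85  13   2  22]
[120.35  86.85] [116  86  10   5  20]
[375.0918 118.409 ] [356 110  43  19 621]
[255.753  157.4899] [ 219  122   73   72 4928]
[442.044  169.9209] [ 427  142   33   57 1113]
[331.2982 161.0526] [327 152  17  18  57]
[336.1579 159.1579] [334 157   5   5  19]
[424.2063 181.5
[... 586 characters left out ...]
14]
[399.3207 307.1776] [385 293  29  27 580]
[339.4045 316.5843] [321 313  42   7  89]
scene dark
[317.1605 128.4667] [301 120  42  20 405]
[141.056  173.8683] [ 120  132   42   82 2088]
[417.1152 179.4275] [407 171  32  19 269]
[175.5486 193.5671] [ 141  177   72   51 1132]
[178.238  234.5626] [ 139  186   78   66 1374]
[241.  210.5] [238 209   7   4  22]
[280.2258 216.6544] [274 208  14  18 217]
[135.2099 218.2469] [131 212  10  14  81]
[420.8755 222.2833] [414 213  15  20 233]
[246.2625 228.6083] [239 219  15  19 240]
[307.6071 221.5   ] [305 219   6   6  28]
[226.2231 247.6462] [218 238  17  20 260]
[307.0399 272.2465] [ 260  240   91   66 4065]
[165.9637 270.9205] [143 257  55  30 881]
```

View pics/crop1.png

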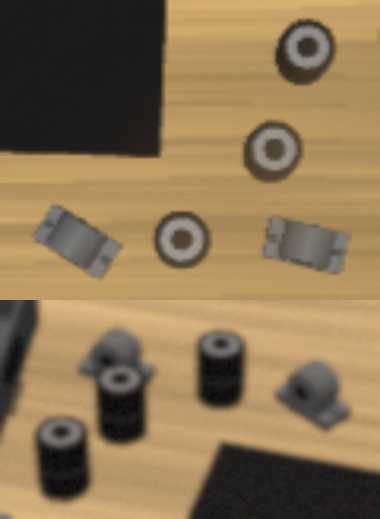

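The crop confirms three dark rollers with steel ring ends and two grey pillow blocks with feet. Next I triangulate everything.

Run:
```python
from h import *
T=load("top0");S=load("scene0")
for n,a,b in (("ra",(337,159.5),(225.3,234.2)),("rb",(326.4,191.6),(245.7,216.8)),("rc",(296.8,220.4),(280.3,204.3))):
    print(n,*tri([ray(T,a),ray(S,b)]))
# lid plate outline
def hsv(d): return cv2.cvtColor(d["frame"],cv2.COLOR_RGB2HSV)
h=hsv(T); m=((h[...,1]<75)&(h[...,2]>120)); M=[b for b in blobs(m,3000) if 114<=b[0][0]<200 and b[0][1]<240][0]
c=cv2.convexHull(max(cv2.findContours(M[2].astype(np.uint8),0,1)[0],key=len)); eT=cv2.fitEllipse(c); print("lidT",eT)
h=hsv(S); m=((h[...,1]<60)&(h[...,2]>105))
for b in blobs(m,1500): print(b[0],b[1])
M=[b for b in blobs(m,1500) if 379<=b[0][0]<460 and 200<b[0][1]<260][0]
c=cv2.convexHull(max(cv2.findContours(M[2].astype(np.uint8),0,1)[0],key=len)); eS=cv2.fitEllipse(c); print("lidS",eS)
print("lid top",*tri([ray(T,eT[0]),ray(S,eS[0])]), "on z.108:",plane(ray(T,eT[0]),.108),plane(ray(S,eS[0]),.108))
# mat
for d,nm,box in ((T,"T",(215,115,300,200)),(S,"S",(255,235,360,310))):
    v=hsv(d)[...,2]<60; X=np.zeros_like(v);X[box[1]:box[3],box[0]:box[2]]=v[box[1]:box[3],box[0]:box[2]]
    B=max(blobs(X,1000),key=lambda b:b[1][4])[2]
    q=cv2.approxPolyDP(cv2.convexHull(max(cv2.findContours(B.astype(np.uint8),0,1)[0],key=len)),6,True)[:,0]
    P=np.array([plane(ray(d,p+0.0),.004) for p in q]); print("mat",nm,q.tolist(),P[:,:2].tolist(),P.mean(0))
# blocks: foot ends
for a,b in (((254.7,215.6),(272.4,226.3)),((326.2,219.6),(346.4,224.9))):
    A,B=plane(ray(T,a),.012),plane(ray(T,b),.012); print("blk",A,B,(A+B)/2,np.linalg.norm(A-B),np.arctan2(*(B-A)[[1,0]]))
# case: rim corners clicked in 800x600 top view / scene
f=1/1.42857
for nm,a,b in (("-x,far",(517,219),(284,357)),("-x,near",(538,354),(311,258)),("+x near",(627,341),(236,251)),("hinge far",(606,205),(204,352))):
    a=np.array(a)*f;b=np.array(b)*f; print(nm,*tri([ray(T,a),ray(S,b)]),plane(ray(T,a),.07))
for nm,a,b in (("lidtop far",(641,184),(175,257)),("lidtop near",(669,339),(216,186))):
    a=np.array(a)*f;b=np.array(b)*f; print(nm,*tri([ray(T,a),ray(S,b)]),plane(ray(T,a),.23))
```

```text
ra [ 0.6316 -0.1524  0.062 ] 0.0009496594647058849
rb [ 0.5461 -0.1235  0.0598] 0.0010922823003277527
rc [ 0.4698 -0.0448  0.0615] 0.0006573954206100061
lidT ((151.46788024902344, 190.88671875), (75.82025909423828, 77.39347839355469), 40.50706100463867)
[232.8405  21.4914] [ 164    0  182   63 3824]
[438.2988  42.4354] [ 390   17  135   69 3624]
[419.5604 232.4896] [ 379  205   82   54 3023]
[ 36.791  359.8281] [   0  324   84   89 3856]
lidS ((419.7344970703125, 231.72630310058594), (50.828617095947266, 83.7136001586914), 103.15806579589844)
lid top [0.5466 0.3317 0.1004] 0.0009185933833560523 on z.108: [0.5459 0.3284 0.108 ] [0.5559 0.3314 0.108 ]
mat T [[223, 122], [291, 124], [289, 193], [219, 191]] [[0.7501048711357414, 0.16084599826418042], [0.7428513030461436, -0.030505551196964003], [0.5484934462984661, -0.024153310490007747], [0.5551554526818956, 0.17112129862911965]] [0.6492 0.0693 0.004 ]
mat S [[281, 240], [350, 253], [337, 305], [260, 288]] [[0.5530337929128416, -0.021493502389979408], [0.5594190099750799, 0.1686333833649249], [0.7485112626836077, 0.16179924919960914], [0.739878652364203, -0.029145446481723708]] [0.6502 0.0699 0.004 ]
blk [0.4856 0.0706 0.012 ] [0.4559 0.0218 0.012 ] [0.4708 0.0462 0.012 ] 0.05717563165754256 -2.1175450524531225
blk [ 0.4737 -0.1264  0.012 ] [ 0.4589 -0.1817  0.012 ] [ 0.4663 -0.154   0.012 ] 0.05724460006566207 -1.8325177966119885
-x,far [ 0.6558 -0.2233  0.0134] 0.0033391420205912954 [ 0.6467 -0.2187  0.07  ]
-x,near [ 0.3968 -0.2554  0.059 ] 0.0001332673758698865 [ 0.3971 -0.2537  0.07  ]
+x near [ 0.4197 -0.4158  0.0653] 0.0018519541383387925 [ 0.4202 -0.4162  0.07  ]
hinge far [ 0.678  -0.3849  0.0127] 0.01414552659084268 [ 0.6717 -0.3833  0.07  ]
lidtop far [ 0.6737 -0.3948  0.2196] 0.005503984956841487 [ 0.6736 -0.3969  0.23  ]
lidtop near [ 0.4226 -0.4364  0.2182] 0.0029269376100455936 [ 0.4235 -0.4351  0.23  ]
```

Heights check out: roller tops measure 0.060–0.062 and the mat centre is (0.650, 0.070) from both views. The lid is near (0.548, 0.330). I'm moving over the lid and refining with the wrist camera.

```bash
cat >> h.py <<'E'
from scipy.spatial.transform import Rotation as Ro
def quat(phi):   # tool down, closing line along phi
    y=np.array([np.cos(phi),np.sin(phi),0]);z=np.array([0,0,-1.]);return Ro.from_matrix(np.c_[np.cross(y,z),y,z]).as_quat()
def best(p,phi):  # of the two half-turns, the one that turns the joints least
    q0=r.sense()["q"];c=[]
    for k in (0,np.pi):
        q=r.solve_ik(p,quat(phi+k))
        if q is not None: c.append((np.abs(np.array(q)-q0).max()+ (5 if abs(q[5])>2.5 else 0),k))
    return quat(phi+min(c)[1])
def go(p,phi): r.move_pose(p,best(p,phi))
def snap(n,tag):
    d=get_image(n);np.savez(f"pics/{tag}.npz",**d);return d
def proj(d,X,fish=False):
    c=d["R"]@np.asarray(X)+d["t"];K=d["K"]
    if not fish: return (K@c/c[2])[:2]
    th=np.arctan2(np.hypot(c[0],c[1]),c[2]);n=c[:2]/(np.hypot(c[0],c[1])+1e-12);return n*th*K[0,0]+K[:2,2]
E
python3 - <<'E'
from h import *
go([.50,.33,.33],1.2)
d=snap("wrist","w1"); print(d["K"][0],d["K"][1], -d["R"].T@d["t"],d["R"])
go([.56,.33,.33],1.2)
e=snap("wrist","w2")
s=r.sense();print(s["clock"],s["ee_pos"],s["q"])
cv2.imwrite("pics/w12.png",np.hstack([d["frame"],e["frame"]])[:,:,::-1][:, ::1] if 0 else cv2.resize(np.hstack([d["frame"],e["frame"]]),(800,300))[:,:,::-1])
for f in (d,e): print(proj(f,[.548,.330,.153],True),proj(f,[.548,.33,.108],True))
E
```

```text
[325.1923   0.     277.8263] [  0.     325.1923 211.0148] [0.4341 0.356  0.4877] [[ 0.361   0.9326 -0.0002]
 [ 0.9054 -0.3504  0.2395]
 [ 0.2233 -0.0867 -0.9709]]
2.1167 [0.5593 0.3307 0.3292] [ 0.4267  0.3608  1.1343  0.0005  1.6485 -0.7743]
[293.402  240.4647] [291.7205 228.4403]
[273.2292 189.0907] [273.8158 182.4946]
```

View pics/w12.png

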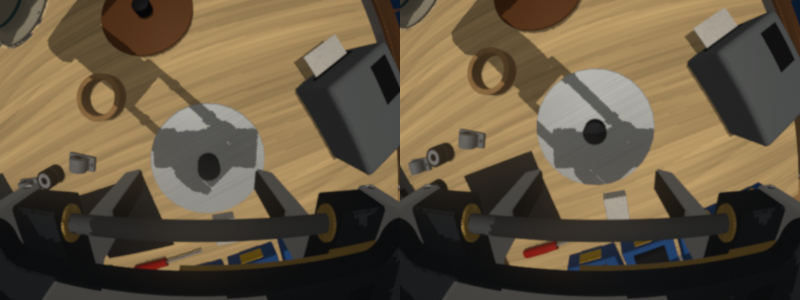

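In the wrist views the aluminium lid's plate is whole, with the knob at (595,131) in the right half. The brown lid is well apart at the upper left.

```bash
cat >> h.py <<'E'
def circ(P):
    A=np.c_[2*P[:,:2],np.ones(len(P))];s=np.linalg.lstsq(A,(P[:,:2]**2).sum(1),rcond=None)[0];return s[:2],np.sqrt(s[2]+s[:2]@s[:2])
def lidfit(d,z,guess,fish=True,smax=80,vmin=60):
    h=cv2.cvtColor(d["frame"],cv2.COLOR_RGB2HSV);m=((h[...,1]<smax)&(h[...,2]>vmin)).astype(np.uint8)
    m=cv2.morphologyEx(m,cv2.MORPH_OPEN,np.ones((3,3)))
    g=proj(d,guess,fish);B=min(blobs(m,500),key=lambda b:np.linalg.norm(b[0]-g))
    c=cv2.convexHull(max(cv2.findContours(B[2].astype(np.uint8),0,1)[0],key=len))[:,0].astype(float)
    P=np.array([plane((rayf if fish else ray)(d,p),z) for p in c])
    for _ in range(3):
        C,R=circ(P);e=np.abs(np.linalg.norm(P[:,:2]-C,axis=1)-R);k=e<max(.003,np.median(e)*2);P=P[k]
    return C,R,e.max(),len(P),B[0]
E
python3 - <<'E'
from h import *
for t in ("w1","w2"):
    for z in (.10,.108,.116): print(t,z,*lidfit(load(t),z,[.548,.33,.108]))
for z in (.108,): print("top",*lidfit(load("top0"),z,[.548,.33,.108],False,75,120))
# knob top dark blob
R_=[];
for t,n in (("w1",None),("w2",None)):
    d=load(t);h=cv2.cvtColor(d["frame"],cv2.COLOR_RGB2HSV)
    g=proj(d,[.548,.33,.14],True);m=h[...,2]<45;B=min(blobs(m,80),key=lambda b:np.linalg.norm(b[0]-g));print(t,g,B[0],B[1]);R_.append(rayf(d,B[0]))
print("knob mid tri",*tri(R_))
E
```

```text
w1 0.1 [0.5851 0.3601] 0.1388328512834488 0.025896953347337187 25 [297.116  223.7522]
w1 0.108 [0.582 0.36 ] 0.13596830886029088 0.025362620724990098 25 [297.116  223.7522]
w1 0.116 [0.5788 0.3599] 0.13310376643713248 0.02482828810264373 25 [297.116  223.7522]
w2 0.1 [0.5455 0.3295] 0.10150125985731864 0.0009122656147536462 54 [273.0896 176.4199]
w2 0.108 [0.5444 0.33  ] 0.09940189044619942 0.0008933970555961984 54 [273.0896 176.4199]
w2 0.116 [0.5434 0.3306] 0.09730252103508182 0.0008745284964372102 54 [273.0896 176.4199]
top [0.5464 0.3286] 0.09909840481768062 0.00042651138390206733 38 [151.5692 190.9408]
w1 [292.8771 236.7031] [291.9365 233.046 ] [278 215  30  37 914]
w2 [273.4137 187.0142] [272.5675 184.7429] [257 168  32  34 844]
knob mid tri [0.5469 0.3295 0.1296] 0.00024384903428986915
```

```bash
cat >> h.py <<'E'
def st(tag=""):
    s=r.sense();print(tag,"t%.1f"%s["clock"],s["ee_pos"],"w%.3f"%s["grip_width"],"gf%.1f"%s["gripper_force"],s["ft_force"]);return s
E
python3 - <<'E'
from h import *
x,y=.5455,.3295;phi=1.0
go([x,y,.20],phi); r.move_linear([x,y,.136],guard=15); st("down")
r.close(grip_force=45); st("grip")
r.move_linear([x,y,.23]); st("lift")
r.move_linear([.60,.20,.20],speed=.25)
r.move_linear([.65,.07,.13],speed=.25); st("over mat")
d=snap("wrist","w3"); t=snap("top","t3")
cv2.imwrite("pics/wt3.png",cv2.resize(np.hstack([d["frame"],t["frame"]]),(800,300))[:,:,::-1])
E
```

```text
down t3.3 [0.5468 0.3301 0.1377] w1.002 gf0.0 [ 0.0976 -0.7812 -0.4312]
grip t4.2 [0.5455 0.3295 0.1359] w0.375 gf45.0 [ 0.7511  0.5262 -0.7976]
lift t5.0 [0.5448 0.3291 0.2288] w0.375 gf45.0 [-0.2044 -0.4989 -2.3655]
over mat t6.5 [0.6499 0.0716 0.1306] w0.376 gf45.0 [-0.4428  0.0186 -1.677 ]
```

View pics/wt3.png

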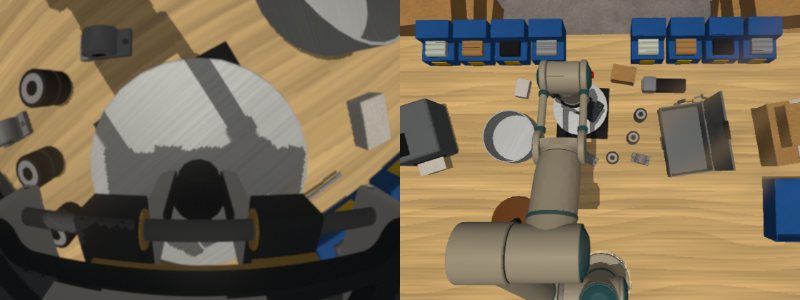

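The wrist half shows the lid level in the jaws with the mat beneath it. The top half shows the tub open and empty. Laying the lid down.

Run:
```python
from h import *
r.move_linear([.65,.07,.065]); 
print(r.move_linear([.65,.07,.048],speed=.03,guard=4)); st("touch")
r.ungrasp(); r.sleep(.2); st("open")
r.move_linear([.65,.07,.16],speed=.25)
go([.46,.17,.33],1.3)   # out of the way, and a look
d=snap("wrist","w4"); t=snap("top","t4");s=snap("scene","s4");st()
print("lid",lidfit(t,.024,[.65,.07,.024],False,75,100)[:4])
cv2.imwrite("pics/wt4.png",cv2.resize(np.hstack([d["frame"],t["frame"]]),(800,300))[:,:,::-1])
```

```text
True
touch t7.6 [0.6503 0.0699 0.0515] w0.377 gf45.0 [ 1.4864 -0.0467  2.3263]
open t8.8 [0.6492 0.07   0.0507] w1.002 gf0.0 [ 0.0696 -0.7362 -0.4117]
 t10.7 [0.4607 0.1695 0.3284] w0.998 gf0.0 [ 1.095   0.413  -0.4806]
lid (array([0.6507, 0.0686]), np.float64(0.09932057856737976), np.float64(0.0008750110317454346), 36)
```

View pics/wt4.png

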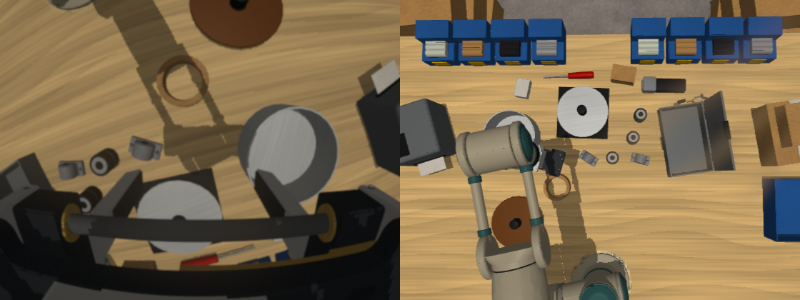

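The lid lies flat on the mat, centred at (0.651, 0.069). I'll now write a parts finder on the top view and check it against the first measurements, and also get the tub rim from t3.

```bash
cat >> h.py <<'E'
def parts(d):
    """rollers (steel disc, z .06) and blocks (foot outline, z .012) in the top view"""
    h=cv2.cvtColor(d["frame"],cv2.COLOR_RGB2HSV);s,v=h[...,1].astype(int),h[...,2]
    m=(s<95)|(v<60); W=np.zeros_like(m);W[135:262,225:357]=m[135:262,225:357]
    out=[]
    for c,b,B in blobs(W,120):
        if b[4]>700: continue
        lt=B&(s<70)&(v>105)
        rc=cv2.minAreaRect(cv2.findContours(B.astype(np.uint8),0,1)[0][0]); w,l=sorted(rc[1])
        if l/w>1.45:
            bp=cv2.boxPoints(rc); P=np.array([plane(ray(d,p),.012)[:2] for p in bp])
            e=[P[1]-P[0],P[2]-P[1]]; e=max(e,key=np.linalg.norm); out.append(("block",P.mean(0),np.arctan2(e[1],e[0]),np.linalg.norm(e)))
        elif lt.sum()>40:
            y,x=np.nonzero(lt);out.append(("roller",plane(ray(d,((x.min()+x.max())/2,(y.min()+y.max())/2)),.06)[:2],0,b[4]))
    return out
E
python3 - <<'E'
from h import *
for n in ("top0","t4"):
    print(n)
    for p in parts(load(n)): print(*p)
for n in ("t3","w4"):
  for z in (.1,):
    d=load(n);print(n,lidfit(d,z,[.5455,.3295,.1],n[0]=="w",75 if n=="t3" else 85,60))
E
```

```text
top0
roller [ 0.6322 -0.1535] 0 238
roller [ 0.5466 -0.1248] 0 172
block [0.4706 0.0457] -2.133009594618181 0.07036549360434216
roller [ 0.4698 -0.0447] 0 180
block [ 0.467  -0.1536] -1.8100358727162809 0.07117398090511091
t4
roller [ 0.6322 -0.1535] 0 245
roller [ 0.5466 -0.1248] 0 201
block [0.4707 0.0456] -2.1330195859545964 0.07036622672004338
roller [ 0.4698 -0.0447] 0 198
block [ 0.4672 -0.1536] -1.8213302323549048 0.07119773909529742
t3 (array([0.5145, 0.167 ]), np.float64(0.2558163021926918), np.float64(0.01258649323778721), 11, array([210.2692, 190.7373]))
w4 (array([0.5495, 0.3183]), np.float64(0.10806987445589875), np.float64(0.003587653204184041), 22, array([404.0237, 214.7095]))
```

```bash
cat >> h.py <<'E'
def tubfit(d,z=.1):
    h=cv2.cvtColor(d["frame"],cv2.COLOR_RGB2HSV);m=(h[...,1]<80).astype(np.uint8)
    m=cv2.morphologyEx(m,cv2.MORPH_OPEN,np.ones((3,3)));g=proj(d,[.546,.33,.1])
    B=min(blobs(m,1500),key=lambda b:np.linalg.norm(b[0]-g))
    c=cv2.convexHull(max(cv2.findContours(B[2].astype(np.uint8),0,1)[0],key=len))[:,0].astype(float)
    P=np.array([plane(ray(d,p),z)[:2] for p in c]);cam=(-d["R"].T@d["t"])[:2];g=np.array([.546,.33]);u=(g-cam)/np.linalg.norm(g-cam)
    P=P[(P-g)@u>-.03];
    for _ in range(3): C,R=circ(P);e=np.abs(np.linalg.norm(P-C,axis=1)-R);P=P[e<max(.002,2*np.median(e))]
    return C,R,e.max(),len(P)
def pick(p,phi,z,up=.2,grip=40,wide=None):
    go([p[0],p[1],max(z+.08,.13)],phi); r.move_linear([p[0],p[1],z],guard=15); r.close(grip_force=grip); s=st("grip")
    r.move_linear([p[0],p[1],up],speed=.25); s=st("lift"); return s
E
python3 - <<'E'
from h import *
s=pick((.4698,-.0447),0.,.039)
t=snap("top","t5"); print(tubfit(t)); 
for p in parts(t): print(*p)
E
```

```text
grip t13.3 [ 0.4698 -0.0447  0.0391] w0.505 gf40.0 [-0.1586  0.0593  1.7739]
lift t14.1 [ 0.4687 -0.0445  0.1988] w0.508 gf40.0 [-0.2008  0.73   -1.4623]
(array([0.5488, 0.3307]), np.float64(0.0956465903609002), np.float64(0.0007306968358633675), 24)
roller [ 0.6322 -0.1535] 0 265
```

```bash
cat >> h.py <<'E'
TUB=np.array([.5488,.3307])
def to_tub(a):
    x,y=TUB+.045*np.array([np.cos(a),np.sin(a)])
    go([x,y,.2],a+np.pi/2); s=st("over tub")
    r.move_linear([x,y,.056],speed=.2); print(r.move_linear([x,y,.039],speed=.03,guard=4)); st("touch")
    r.ungrasp(); r.move_linear([x,y,.2],speed=.3); st("up")
E
python3 - <<'E'
from h import *
to_tub(0)
t=snap("top","t6"); d=snap("wrist","w6")
for p in parts(t): print(*p)
cv2.imwrite("pics/w6.png",cv2.resize(d["frame"],(400,300))[:,:,::-1])
E
```

```text
over tub t15.6 [0.5939 0.3294 0.1997] w0.507 gf40.0 [ 0.1117  0.1117 -1.9071]
True
touch t17.0 [0.594  0.3309 0.0427] w0.507 gf40.0 [1.4332 0.4318 3.449 ]
up t18.5 [0.593  0.3303 0.1989] w1.002 gf0.0 [-0.3415 -1.0904 -0.8959]
roller [ 0.6322 -0.1535] 0 248
roller [ 0.5466 -0.1248] 0 196
block [0.4707 0.0456] -2.1330195859545964 0.07036622672004338
block [ 0.467  -0.1536] -1.8100358727162809 0.07117398090511091
```

View pics/w6.png

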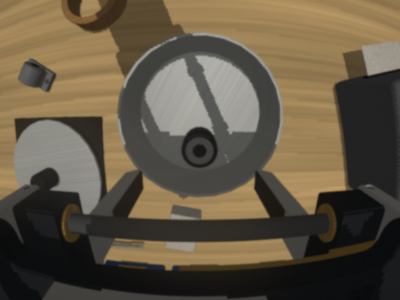

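The wrist view shows the first roller standing upright on the tub floor at (200,150). On to the second and third, with a fresh locate before each.

```bash
cat >> h.py <<'E'
def near(kind,p,tag):
    t=snap("top",tag); c=[q for q in parts(t) if q[0]==kind]
    for q in c: print(tag,q)
    return min(c,key=lambda q:np.linalg.norm(q[1]-np.array(p)))
E
python3 - <<'E'
from h import *
for i,(g,a) in enumerate((((.5466,-.1248),2*np.pi/3),((.6322,-.1535),-2*np.pi/3))):
    q=near("roller",g,f"t7{i}")
    s=pick(q[1],np.pi/2,.039)
    if not .46<s["grip_width"]<.56: print("LOST");break
    to_tub(a)
t=snap("top","t8"); d=snap("wrist","w8")
for p in parts(t): print(*p)
cv2.imwrite("pics/w8.png",cv2.resize(np.hstack([d["frame"],t["frame"]]),(800,300))[:,:,::-1])
E
```

```text
t70 ('roller', array([ 0.6322, -0.1535]), 0, np.int32(253))
t70 ('roller', array([ 0.5466, -0.1248]), 0, np.int32(194))
grip t21.9 [ 0.5466 -0.1246  0.0391] w0.508 gf40.0 [-0.8066  1.1357  1.447 ]
lift t22.7 [ 0.5456 -0.1245  0.1986] w0.504 gf40.0 [ 1.0007 -0.1475 -1.4752]
over tub t24.5 [0.5266 0.3688 0.1995] w0.509 gf40.0 [-0.5151 -0.6906 -0.8406]
True
touch t25.8 [0.5265 0.3699 0.0426] w0.503 gf40.0 [-0.4    -0.0206  2.0958]
up t27.4 [0.5255 0.3692 0.1989] w0.996 gf0.0 [ 0.1114  0.2079 -1.7574]
t71 ('roller', array([ 0.6322, -0.1535]), 0, np.int32(245))
grip t30.9 [ 0.6322 -0.1533  0.0391] w0.509 gf40.0 [-0.0113  0.7174  1.1127]
lift t31.7 [ 0.6312 -0.1533  0.1985] w0.501 gf40.0 [-0.2478 -0.6538 -1.4674]
over tub t33.4 [0.527  0.2908 0.1999] w0.506 gf40.0 [ 0.0813  0.0736 -1.2721]
True
touch t34.7 [0.5266 0.2918 0.0427] w0.505 gf40.0 [-0.3051 -0.3851  2.4386]
up t36.2 [0.5254 0.2914 0.1989] w1.000 gf0.0 [-0.7709 -0.2682 -0.637 ]
block [ 0.5102 -0.1273] -1.774357949382055 0.07072280365137754
block [0.4707 0.0456] -2.1330195859545964 0.07036622672004338
```

View pics/w8.png

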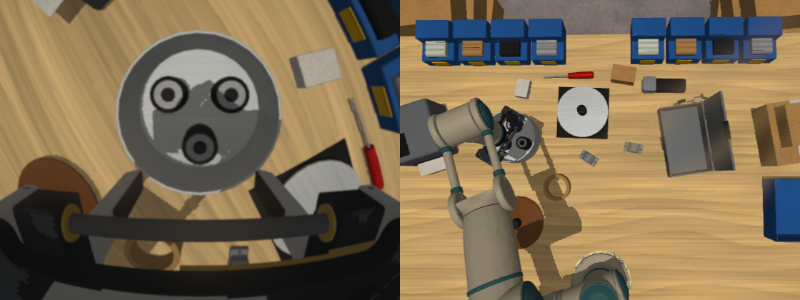

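All three rollers stand apart in the tub: (170,95), (231,95) and (200,148). One block was knocked aside, to (0.510, -0.127), and the finder has it. Blocks next.

```bash
cat >> h.py <<'E'
CASE=np.array([.5339,-.318]);CX=np.array([np.cos(-1.425),np.sin(-1.425)]);CY=np.array([-CX[1],CX[0]])
E
python3 - <<'E'
from h import *
g=(.5102,-.1273)
s=get_image("scene");t=get_image("top")
hs=cv2.cvtColor(s["frame"],cv2.COLOR_RGB2HSV);ht=cv2.cvtColor(t["frame"],cv2.COLOR_RGB2HSV)
def blob(d,h,g):
    p=proj(d,[g[0],g[1],.024]);return min(blobs((h[...,1]<95),60),key=lambda b:np.linalg.norm(b[0]-p))[0]
for gg in (g,(.4707,.0456)): print("block mid height",*tri([ray(t,blob(t,ht,gg)),ray(s,blob(s,hs,gg))]))
for i,(g,ly) in enumerate(((g,.045),((.4707,.0456),-.045))):
    q=near("block",g,f"t9{i}")
    s=pick(q[1],q[2]+np.pi/2,.037)
    if not .30<s["grip_width"]<.40: print("LOST");break
    x,y=CASE-.015*CX+ly*CY
    go([x,y,.2],np.arctan2(CY[1],CY[0])); st("over case")
    if i==0:
        d=snap("wrist","w9");cv2.imwrite("pics/w9.png",cv2.resize(d["frame"],(400,300))[:,:,::-1]);
    r.move_linear([x,y,.055],speed=.2); print(r.move_linear([x,y,.036],speed=.03,guard=4)); st("touch")
    r.ungrasp(); r.move_linear([x,y,.2],speed=.3); st("up")
d=snap("wrist","w10");
cv2.imwrite("pics/w10.png",cv2.resize(np.hstack([load("w9")["frame"],d["frame"]]),(800,300))[:,:,::-1])
E
```

```text
block mid height [ 0.5089 -0.1255  0.0174] 0.0014073701909656313
block mid height [0.4701 0.0472 0.0169] 0.0019158285849132832
t90 ('block', array([ 0.5102, -0.1273]), np.float64(-1.774357949382055), np.float64(0.07072280365137754))
t90 ('block', array([0.4707, 0.0456]), np.float64(-2.1330195859545964), np.float64(0.07036622672004338))
grip t39.8 [ 0.5099 -0.1272  0.037 ] w0.338 gf40.0 [-0.7946 -0.3889  0.3399]
lift t40.6 [ 0.5091 -0.1268  0.1986] w0.337 gf40.0 [ 0.2009 -0.2657 -1.8871]
over case t41.3 [ 0.5752 -0.2952  0.1981] w0.338 gf40.0 [ 0.6193  0.8651 -2.1789]
True
touch t42.8 [ 0.5765 -0.2968  0.0418] w0.338 gf40.0 [ 0.1346 -0.0724  3.6154]
up t44.5 [ 0.5755 -0.2961  0.1989] w0.999 gf0.0 [-0.4208 -0.3299 -0.4319]
t91 ('block', array([0.4707, 0.0456]), np.float64(-2.1330195859545964), np.float64(0.07036622672004338))
grip t47.7 [0.4704 0.0457 0.037 ] w0.339 gf40.0 [-1.1796  0.6958  0.5261]
lift t48.5 [0.4695 0.0456 0.1986] w0.340 gf40.0 [-0.7699 -0.3456 -2.151 ]
over case t49.8 [ 0.487  -0.3086  0.1991] w0.342 gf40.0 [ 0.2614  1.0312 -1.6345]
True
touch t51.2 [ 0.4874 -0.3099  0.0417] w0.337 gf40.0 [-0.5929  0.1884  3.778 ]
up t52.9 [ 0.4865 -0.3091  0.1989] w0.997 gf0.0 [0.354  1.2082 0.0974]
```

View pics/w10.png

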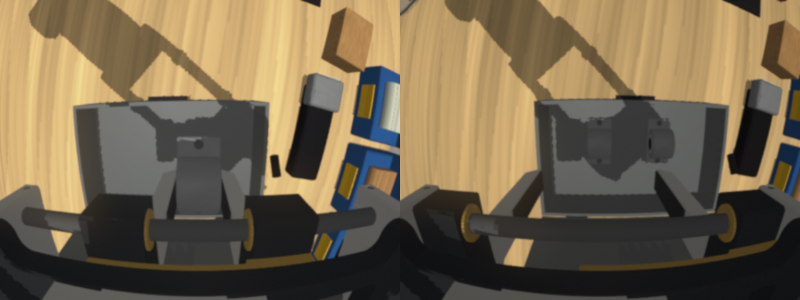

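Both blocks stand in the case, at (597,140) and (660,140), apart and upright. Now the hinged lid: I go behind it with closed fingers and follow its arc.

Run:
```python
from h import *
H=CASE+.08*CX; phi=np.arctan2(CY[1],CY[0])
def P(lx,z): xy=H+lx*CX; return [xy[0],xy[1],z+.022]   # tip centre, lx from hinge along CX
r.close(grip_force=20)
e=r.sense()["ee_pos"]; r.move_linear([e[0],e[1],.30],speed=.25)
go(P(.055,.30),phi); print(r.move_linear(P(.055,.215),guard=10)); st("behind")
d,t,w=.14,.008,.008
for th in np.linspace(1.6,.06,14):
    lx=-d*np.cos(th)+t*np.sin(th)+w; z=.07+d*np.sin(th)+t*np.cos(th)
    g=r.move_linear(P(lx,z),speed=.12,guard=25); s=r.sense(); print("%.2f"%th,g,s["ft_force"],s["ee_pos"]-np.array(P(lx,z)))
    if g: break
e=r.sense()["ee_pos"];print(r.move_linear([e[0],e[1],e[2]-.02],speed=.03,guard=12)); st("pressed")
e=r.sense()["ee_pos"];r.move_linear([e[0],e[1],.25],speed=.25)
t=snap("top","t11");s=snap("scene","s11");cv2.imwrite("pics/s11.png",cv2.resize(np.hstack([s["frame"],t["frame"]]),(800,300))[:,:,::-1]);st()
```

```text
False
behind t56.3 [ 0.5538 -0.4511  0.2384] w0.004 gf0.0 [0.1355 0.1731 0.3061]
1.60 False [ 0.0242 -0.373   0.2384] [ 0.0004 -0.0003  0.0013]
1.48 False [-0.0989  0.8636 -0.4405] [ 0.0001 -0.0001  0.0003]
1.36 False [0.4658 0.144  1.0426] [ 0.     -0.0001  0.    ]
1.24 False [-0.5424 -1.7784  1.0957] [ 0.     -0.0001  0.    ]
1.13 False [-0.084  -1.0664  0.9116] [ 0.0001 -0.0001  0.    ]
1.01 False [-0.1484 -1.1745  0.9159] [ 0.0001 -0.      0.    ]
0.89 False [-0.046  -1.6045  1.4092] [0.0001 0.     0.    ]
0.77 False [ 0.8326 -1.5137  1.9388] [-0.      0.0002 -0.0001]
0.65 False [ 0.2661 -0.9535  1.7371] [-0.0002  0.0003 -0.0001]
0.53 False [0.2212 0.2636 0.5129] [-0.0006  0.0007 -0.0005]
0.42 False [ 0.1158 -0.6899 -0.3628] [-0.0006  0.0006 -0.0006]
0.30 False [0.8583 0.0096 0.1811] [-0.0003  0.0002 -0.0003]
0.18 False [-0.0095  0.202   0.299 ] [-0.0002 -0.     -0.    ]
0.06 False [-0.7336 -0.13   -0.8675] [-0.0001 -0.0001  0.0001]
True
pressed t61.0 [ 0.527  -0.2678  0.1007] w0.006 gf3.2 [-1.4122  0.2474  6.2395]
 t61.8 [ 0.5259 -0.2671  0.2476] w0.006 gf0.0 [-0.2839 -0.0454 -0.2792]
```

View pics/s11.png

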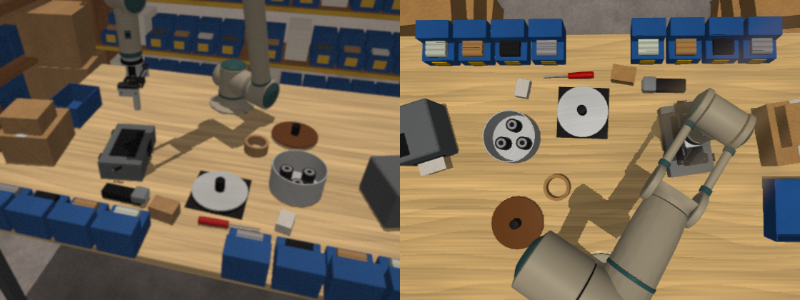

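The case lid is flat and shut: the finger met its face at z = 0.079, against an expected 0.078. The tub and the lid on the mat are in clear view, so I refit both and put the lid back.

Run:
```python
from h import *
t=load("t11"); C,R,e,n=tubfit(t); print("tub",C,R,e,n)
L=lidfit(t,.024,[.65,.07,.024],False,75,100); print("lid",L[:4]); L=L[0]
r.ungrasp()
phi=1.0
go([L[0],L[1],.16],phi); print(r.move_linear([L[0],L[1],.052],guard=8)); r.close(grip_force=50); st("grip")
r.move_linear([L[0],L[1],.10]); st("lift")
x,y=C
r.move_linear([.60,.20,.21],speed=.25); r.move_linear([x,y,.20],speed=.25); st("over")
r.sleep(.3)
d=snap("wrist","w12"); s=snap("scene","s12")
cv2.imwrite("pics/w12b.png",cv2.resize(np.hstack([d["frame"],s["frame"]]),(800,300))[:,:,::-1])
print("lid in hand", lidfit(d,.20-.048+.02,[x,y,.172],True,80,40)[:4])
```

```text
tub [0.5489 0.3306] 0.0957085524309499 0.0007745188921688545 24
lid (array([0.6507, 0.0686]), np.float64(0.09932057856737976), np.float64(0.0008750110317454346), 36)
False
grip t66.4 [0.6507 0.0687 0.0519] w0.375 gf50.0 [ 0.2671 -0.1925 -0.2817]
lift t66.9 [0.6503 0.0685 0.0998] w0.377 gf50.0 [ 0.4759  0.6741 -2.4504]
over t68.5 [0.5494 0.3291 0.1993] w0.374 gf50.0 [-0.3315 -0.0212 -2.2113]
lid in hand (array([0.5478, 0.3301]), np.float64(0.09912813035917739), np.float64(0.0004145927789693804), 37)
```

View pics/w12b.png

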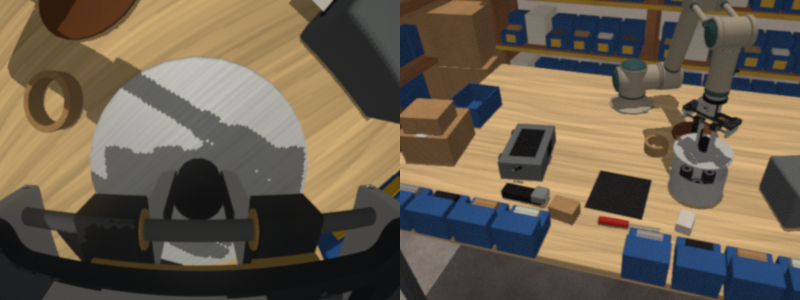

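The wrist half shows the lid level in the jaws and centred within 2 mm of the tub. The scene half shows the case shut and the lid above the tub. Lowering.

Run:
```python
from h import *
x,y=.5489,.3306
r.move_linear([x,y,.150],speed=.12,guard=6); st("near")
print(r.move_linear([x,y,.131],speed=.03,guard=5)); s=st("touch")
if s["ee_pos"][2]<.142:
    r.ungrasp(); r.move_linear([x,y,.26],speed=.25); go([.40,.0,.35],1.0)
    r.sleep(.3)
    t=snap("top","t13"); q=snap("scene","s13"); st("clear")
    print("lid",lidfit(t,.108,[x,y,.108],False,75,110)[:4])
    cv2.imwrite("pics/f13.png",cv2.resize(np.hstack([q["frame"],t["frame"]]),(800,300))[:,:,::-1])
```

```text
near t69.5 [0.5492 0.3307 0.1502] w0.376 gf50.0 [ 0.8085  0.0131 -2.5126]
True
touch t70.0 [0.549  0.3307 0.1353] w0.377 gf50.0 [-0.4019  1.0603  3.5999]
clear t73.4 [0.4002 0.0002 0.3498] w1.000 gf0.0 [ 0.2068 -0.5244  0.1011]
lid (array([0.5491, 0.3296]), np.float64(0.09928672969353972), np.float64(0.0004999692785907228), 42)
```

View pics/f13.png

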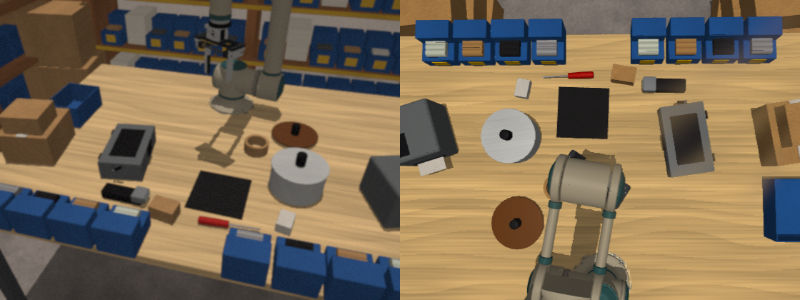

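The final picture shows the lid level on the tub at (299,175), the case shut at (127,150), the mat empty, no loose parts, and the bystanders untouched. Handing in.

```bash
python3 -c "
from h import *
print(r.finish_job())"
```

```text
the job is handed in; nothing more can be done
None
```

The job is handed in at about 73 s of the 210 s allowed: all three rollers are in the tub with its lid seated level, both pillow blocks are in the case with its lid snapped shut, and the bystanders were left where they were.

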